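# Lift the cleaned end cap with the tongs

### The arm

A 6-joint arm with a two-finger parallel gripper is mounted at the origin on the work surface. World frame = base frame: x ahead of the robot, y to its left, z up, the work surface at z = 0. Lengths are in mm, angles in rad, forces in N, time in s.
With the tool pointing down it reaches from about 275 to 1000 mm from the base axis. Payload 8.4 kg.
Tool frame: the origin (TCP) lies between the finger pads; the fingertips stand 17 mm ahead of it and the grasp point (between the pads) lies 2 mm behind it (r.tcp_to_tips is the distance from the TCP to the fingertips, in mm); z points along the fingers, y is the line along which they close (so a half turn about z gives the same grasp; the last joint's range is limited). The gripper opens to 85 mm and grips with 20 to 120 N. Pads are 22 mm wide; open, the fingers measure 114 mm over their backs; the gripper's body (76 mm by 85 mm) begins 54 mm behind the grasp point. The pads swing forward as they close: fully open they stand 13 mm farther back than shut.
Start: joints at [1.332, 0.353, 1.633, -0, 1.155, -0.002], TCP at [146.619, 607.561, 248.281] pointing down, gripper open.
Joint ranges: [-2.63, 2.63], [-0.92, 2.1], [0.06, 2.66], [-1.3, 4.44], [0, 2.69], [-3.02, 3.02]. Speed limits (rad/s): [2.22, 2.22, 2.79, 3.14, 3.14, 3.14].

### API

Orientations are given as [roll, pitch, yaw] about the fixed x, y, z axes, in that order (R = Rz(yaw) Ry(pitch) Rx(roll)).
In Python, from rig import r gives the robot as it stands. The module is installed in compiled form; this text tells all that it offers.
- The arm moves only by the tool apply_moves, never from a script. Its argument "series" is text: rows parted by semicolons, each of 7 numbers parted by spaces: the shift along the tool's x, y, z in cm, then the turn, a rotation vector about the tool's x, y, z in rad, then the gripper's target within -1 to 1 (shut at 1, half-way at 0, fully open at -1). In form: tx ty tz rx ry rz fingers; .... A call has exactly 10 rows; each row shifts and turns the commanded pose from where the row before left it, along the tool's axes as they then stand; what a row does not reach is not made up. A row lasts 1/12 s, in which the tool goes at most 41.7 mm and 7.16 degrees, less where a joint would pass 70% of its speed; a pose out of reach is approached as far as the arm can. A call with a gripper value outside its range is refused whole. The fingers move at their own pace and stop on an object; "squeeze" is the grip in N (left out, the last holds). Time passes only in rows, so rows that do not move let the fingers close, or fill a call up. It gives the time, the measured TCP pose, the force and the opening at its end, in the units of the state.
- r.sense(): the state, without advancing time (a new reading comes with each control period).
- r.grab_frame(name): name is "side" or "top" or "wrist"; returns the picture (384x512x3 uint8, blue, green, red); there is no depth.
- r.camera_info(name): a dict with "K" (3x3 intrinsics, pixels), "extrinsics" (4x4, takes a point from camera to world coordinates). Camera axes: x right, y down, z forward; pixel columns grow to the right and rows downward; lengths in mm; the calibration is good to about 2 mm. A picture is of the moment at which its call begins: read the wrist's pose just before it. camera_info takes no time and is no camera call; for the wrist camera it gives the pose at the moment of the call.
- r.sign_off(): hands the job in, once; it reports no verdict.
The state is a dict: "clock": time; "qpos": joint angles; "qvel": joint speeds; "joint_efforts": joint torques, N m; "eef_pos": TCP position; "tcp_rot": TCP orientation; "contact_force": force on the tool from outside, world axes, zero at the start; "wrist_torque": the same for the moment, N m; "opening": opening from 0.0 (shut) to 1.0 (fully open).
Only numpy, scipy, OpenCV 4.12 (cv2) and the standard library are available. Lean on these libraries where they do the work, as an engineer would, in place of code of your own. Each camera call takes 0.05 s, during which the arm holds its last target. There are 200 camera calls.

### The job

The domed copper end cap on the soldering board has been cleaned for soldering and must not be touched by the gripper: pick up the spring tongs from the bench, close their jaws on the cap and lift it, at least 10 cm above the board. Finish while holding it there, still, in the tongs, and leave the tee, the elbow, the tin and the brush where they are.

Things in the scene. Friction and masses are not known exactly. Their poses are not given: they have to be found in the camera images.
- tongs_grip (a point): Spring tongs lying flat on the bench: steel, two black rubber handle plates, about 210 mm long, 28 mm high, 0.11 kg. This point is midway between the plates, half-way up (14 mm above their underside). x points along the tongs to the jaws, y to the left arm, z up; the pivot is 100 mm behind. The plates are 66 mm long (centred here), 28 mm high, 56 mm over their outsides when sprung open.
- tongs_tip (a point): Point midway between the two jaws of the tongs, half-way up, 80 mm ahead of tongs_grip, same axes. Each jaw is a flat upright pad 40 mm long, 18 mm high. Sprung open the jaws stand 84 mm apart. Squeezing the handle plates shuts them: plates 44 mm over their outsides give a jaw gap of about 62 mm, 26 mm give 30 mm.
- tongs_left: Left arm of the tongs (handle plate and jaw). Origin on the pivot axis at the underside; x runs along the arm to the jaw. Each arm pushes back at its plate with about 6 N at rest, 8 N when squeezed to 44 mm over the plates, 10 N at 26 mm: a light squeeze to 44 mm is enough to lift the tongs with the jaws open. Let go, they spring open.
- tongs_right: Right arm of the tongs, the mirror image, same origin; its x axis runs along the arm to the jaw.
- cap_center (a point): Copper pipe end cap, an upright closed cylinder with a domed top: diameter 30 mm (31 mm at a bead round its foot), 36 mm high, about 50 g. This point is its centre, half-way up (18 mm above the board). It stands loose on the soldering board.
- cap: The same end cap; origin at the centre of its underside.
- board: Pale soldering board fixed to the bench, 120 (its x) by 260 (its y) by 20 mm high; origin at the centre of its underside. The cap and the tee stand on it, one in each half, about 130 mm apart; which is where varies.
- tee: Copper pipe tee standing on the board, to be left alone: upright tube of diameter 28 mm, 56 mm high, with a side branch 28 mm long along its y axis at mid height. Origin at the centre of its underside.
- tin: Round grey paste tin with a bright lid, diameter 52 mm, 50 mm high, to be left alone. Origin at the centre of its underside.
- brush: Hand brush lying on the bench, about 200 mm long, to be left alone. Origin at its underside; it lies along its x axis.
- elbow: Copper elbow fitting lying on the bench, two legs 40 mm long of diameter 28 mm along its x and y axes, to be left alone. Origin at the underside of its corner.
Not all that is in view belongs to the job. Leave any purple look-alike of the cap alone. Of the things that look like the part that bears tongs_grip, take the one that is farthest to the robot's left at the start.

How it is judged (in metres and radians):
On the way, in this order (a step that is already met when the one before it is completed fails the run):
1. the gripper has lifted the tongs clear of the bench, the cap still standing on the board (height (world z) of tongs_grip above 0.03 m and contact force between the fingers and tongs_left above 0.5 N and contact force between the fingers and tongs_right above 0.5 N and height (world z) of cap_center below 0.045 m), for 0.1 s.
2. the jaws are shut on the cap from both sides (contact force between cap and tongs_left above 0.8 N and contact force between cap and tongs_right above 0.8 N), for 0.2 s.
At the end, for the whole second after the job is handed in: The cap's centre is at least 130 mm above the bench (lifted 92 mm or more), pressed by both jaws (over 0.8 N each), still (under 30 mm/s), touched by neither the gripper nor another object, while the gripper holds the tongs by both arms (all of step 2 and height (world z) of cap_center above 0.13 m and contact force between the fingers and tongs_left above 1 N and contact force between the fingers and tongs_right above 1 N and height (world z) of tongs_grip above 0.08 m and linear speed of cap below 0.03 m/s and contact force between cap and the fingers below 0.1 N and contact force between cap and the arm below 0.1 N and contact force between cap and tee below 0.1 N and contact force between cap and tin below 0.1 N and contact force between cap and brush below 0.1 N and contact force between cap and elbow below 0.1 N); the arm keeps its last pose, push and grip.
It fails at once if The gripper or arm touches the cap (contact force between cap and the fingers above 0.3 N or contact force between cap and the arm above 0.3 N).
It fails at once if The tee or the tin is knocked over (angle between any of tee, tin's own z axis and vertical above 0.6 rad).
It fails at once if The tee, tin, brush or elbow is disturbed (moved over 20 mm) (distance of any of tee, tin, brush, elbow from where it was at the start of the episode above 0.02 m).
It also fails if it takes over 42 s, if anything falls off the work surface, if the arm or the gripper's body presses on something with over 40 N, if the wrist force passes 120 N, or if a joint passes its speed limit or range.

## Working session

There is one attempt and no reset: what is moved stays moved. The work goes in short steps, Python scripts to look and compute and a tool call to move; the robot and the scene stay as the last step left them, time stands still between calls to the robot, and variables do not carry over. Pictures are saved under pics/ and viewed, on a budget of 10 in all, crops included, one or two more only if the job needs it, and the job is handed in when it is done.

Besides the shell and the picture viewer there is one more tool, called after ">>>" by a JSON object that holds its "op" and its "data", one argument or row to a line. apply_moves: Moves the arm, as the interface text tells. Its arguments: {"type":"object","properties":{"series":{"type":"string"},"squeeze":{"type":"number"}},"required":["series"]}

```bash
mkdir -p pics
python3 - <<'E'
from rig import r
import cv2,numpy as np
s=r.sense();print(s['clock'],s['eef_pos'],s['tcp_rot'],s['opening'],r.tcp_to_tips)
for n in("top","side","wrist"):
    i=r.camera_info(n);print(n,np.round(i["K"],1).tolist(),np.round(i["extrinsics"],3).tolist())
    cv2.imwrite(f"pics/{n}0.png",r.grab_frame(n))
t=cv2.imread("pics/top0.png");w=cv2.imread("pics/side0.png")
E
```

```text
0.0 [146.51931735 607.1151342  247.53920633] [-3.14018522e+00  7.83413387e-07  2.90477771e+00] 1.004154568248583 17.0
top [[475.0, 0.0, 254.1], [0.0, 475.0, 187.5], [0.0, 0.0, 1.0]] [[-0.005, -0.996, 0.085, 438.758], [-1.0, 0.005, -0.001, -102.466], [0.0, -0.085, -0.996, 1226.325], [0.0, 0.0, 0.0, 1.0]]
side [[388.2, 0.0, 254.9], [0.0, 388.2, 193.9], [0.0, 0.0, 1.0]] [[0.998, -0.041, 0.043, 508.025], [-0.059, -0.607, 0.792, -858.553], [-0.006, -0.794, -0.608, 644.331], [0.0, 0.0, 0.0, 1.0]]
wrist [[283.5, 0.0, 250.4], [0.0, 283.5, 190.2], [0.0, 0.0, 1.0]] [[0.235, 0.936, 0.261, 80.926], [0.972, -0.226, -0.066, 623.98], [-0.002, 0.269, -0.963, 373.802], [0.0, 0.0, 0.0, 1.0]]
```

View pics/top0.png

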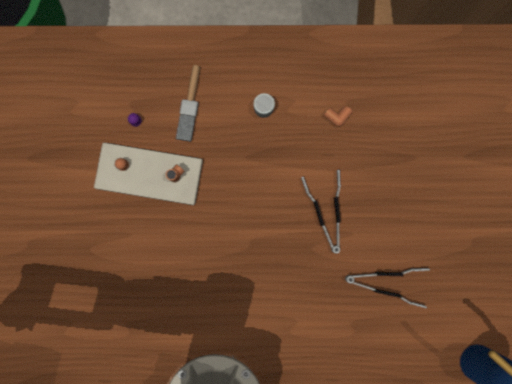

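View pics/side0.png

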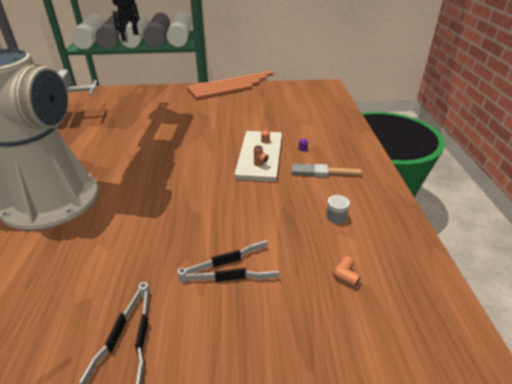

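Top view: the tongs candidates are A, with its pivot at (336,250) and plates near (319,212)/(337,209), and B, with its pivot at (350,280) and plates near (388,273)/(386,292). A is farther to the robot's left (smaller column), so I choose A. The cap candidates are the copper dome at (122,164), the tee at (175,174) and the purple look-alike at (135,119). I choose (122,164). I'll check both with a crop and measure.

```bash
cat > h.py <<'E'
import numpy as np,cv2
from rig import r
def ray(info,px,z):
    K=np.array(info["K"]);E=np.array(info["extrinsics"])
    d=E[:3,:3]@np.linalg.inv(K)@np.array([px[0],px[1],1.]);o=E[:3,3]
    return o+d*(z-o[2])/d[2]
def blobs(m,lo=15,hi=1e9):
    n,l,s,c=cv2.connectedComponentsWithStats(m.astype(np.uint8))
    return [(s[k,4],c[k],l==k,s[k,:4]) for k in range(1,n) if lo<=s[k,4]<=hi]
E
python3 - <<'E'
from h import *
im=cv2.imread("pics/top0.png");i=r.camera_info("top")
hsv=cv2.cvtColor(im,cv2.COLOR_BGR2HSV)
f=im.max(2)<40
f[:150]=0;f[:,:290]=0;f[:,445:]=0
for a,c,m,s in blobs(f): print("black",a,c,ray(i,c,20))
g=(hsv[...,1]<50)&(hsv[...,2]>70); g[:150]=0;g[:,:295]=0;g[:,440:]=0
for a,c,m,s in blobs(g,6): print("steel",a,c,s,ray(i,c,14))
bo=(hsv[...,1]<70)&(hsv[...,2]>130);bo[:135]=0;bo[215:]=0;bo[:,:80]=0;bo[:,215:]=0
for a,c,m,s in blobs(bo,500):
    cs=cv2.boxPoints(cv2.minAreaRect(np.argwhere(m)[:,::-1].astype(np.float32)))
    print("board",a,[np.round(ray(i,p,20)) for p in cs])
    x,y,w,hh=s; q=cv2.convexHull(np.argwhere(m)[:,::-1].astype(np.int32)); hm=np.zeros(m.shape,np.uint8);cv2.fillPoly(hm,[q],1)
    for A,C,M,S in blobs((hm>0)&(hsv[...,1]>90),20): print("on board",A,C,S,ray(i,C,40))
A=cv2.resize(im[135:215,90:210],None,fx=4,fy=4,interpolation=cv2.INTER_CUBIC)
B=cv2.resize(im[165:315,290:440],(320,320),interpolation=cv2.INTER_CUBIC)
cv2.imwrite("pics/crop1.png",np.hstack([A,B]))
E
```

```text
black 77 [336.74025974 209.14285714] [ 484.90607655 -312.67255797   20.        ]
black 67 [318.3880597  213.13432836] [ 475.02885266 -265.90952393   20.        ]
black 70 [388.6        273.04285714] [ 323.8642905  -439.65478522   20.        ]
black 66 [387.8030303  292.56060606] [ 275.61418978 -436.25095066   20.        ]
steel 58 [338.12068966 181.74137931] [336 170   5  27] [ 555.34887532 -318.66122976   14.        ]
steel 62 [306.91935484 189.16129032] [302 177  13  25] [ 536.68461237 -238.38132624   14.        ]
steel 147 [333.32653061 239.68707483] [323 223  17  30] [ 407.69687691 -303.50632043   14.        ]
steel 60 [415.66666667 269.61666667] [403 268  26   6] [ 331.47965206 -509.9092894    14.        ]
steel 140 [358.76428571 279.63571429] [346 274  31  17] [ 307.27061302 -365.66772889   14.        ]
steel 53 [413.39622642 302.77358491] [401 297  25  11] [ 249.21569672 -501.41027005   14.        ]
board 4223 [array([543., 306.,  20.]), array([660., 289.,  20.]), array([616.,  32.,  20.]), array([499.,  51.,  20.])]
on board 127 [121.35433071 163.72440945] [115 158  14  12] [601.27887303 230.65453467  40.        ]
on board 124 [176.62096774 172.72580645] [167 165  17  17] [577.74647087  91.35948576  40.        ]
```

View pics/crop1.png

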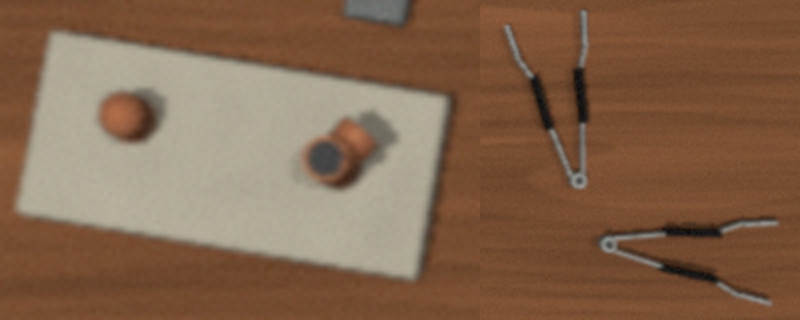

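The crop confirms both choices: the domed cap is at left and the tee (dark bore, side branch) at right. Tongs A opens away from the robot. Cap ≈ (601,231). Tongs grip ≈ (480,-289), yaw ≈ 0.21. Plate centre spacing is 48 mm, which fits the 56 mm given over the outsides.

>>> {"op": "apply_moves", "data": {
  "series": "-2.136 -3.172 0.2 0 0 0 -1;-2.136 -3.172 0.2 0 0 0 -1;-2.136 -3.172 0.2 0 0 0 -1;-2.136 -3.172 0.2 0 0 0 -1;-2.136 -3.172 0.2 0 0 0 -1;-2.136 -3.172 0.2 0 0 0 -1;-2.136 -3.172 0.2 0 0 0 -1;-2.136 -3.172 0.2 0 0 0 -1;-2.136 -3.172 0.2 0 0 0 -1;-2.136 -3.172 0.2 0 0 0 -1",
  "squeeze": 40
}}

```text
clock: 0.98
eef_pos: [279.9, 247.4, 228.2]
tcp_rot: [3.141, 0.0, 2.905]
contact_force: [0.9, 0.3, -0.9]
opening: 0.999
```

>>> {"op": "apply_moves", "data": {
  "series": "-2.136 -3.172 0.2 0 0 0 -1;-2.136 -3.172 0.2 0 0 0 -1;-2.136 -3.172 0.2 0 0 0 -1;-2.136 -3.172 0.2 0 0 0 -1;-2.136 -3.172 0.2 0 0 0 -1;-2.136 -3.172 0.2 0 0 0 -1;-2.136 -3.172 0.2 0 0 0 -1;-2.136 -3.172 0.2 0 0 0 -1;-2.136 -3.172 0.2 0 0 0 -1;-2.136 -3.172 0.2 0 0 0 -1"
}}

```text
clock: 1.82
eef_pos: [413.2, -111.5, 208.2]
tcp_rot: [3.142, 0.0, 2.904]
contact_force: [0.6, 0.8, 1.0]
opening: 0.999
```

>>> {"op": "apply_moves", "data": {
  "series": "-2.136 -3.172 0.2 0 0 0 -1;-2.136 -3.172 0.2 0 0 0 -1;-2.136 -3.172 0.2 0 0 0 -1;-2.136 -3.172 0.2 0 0 0 -1;-2.136 -3.172 0.2 0 0 0 -1;0 0 0 0 0 0.12 -1;0 0 0 0 0 0.12 -1;0 0 0 0 0 0.12 -1;0 0 0 0 0 0.12 -1;0 0 0 0 0 0.12 -1"
}}

```text
clock: 2.65
eef_pos: [479.4, -288.7, 197.9]
tcp_rot: [-3.141, -0.001, 2.299]
contact_force: [0.5, 0.5, -0.3]
opening: 0.999
```

>>> {"op": "apply_moves", "data": {
  "series": "0 0 0 0 0 0.12 -1;0 0 0 0 0 0.12 -1;0 0 0 0 0 0.12 -1;0 0 0 0 0 0.12 -1;0 0 0 0 0 0.12 -1;0 0 0 0 0 0.12 -1;0 0 0 0 0 0.12 -1;0 0 0 0 0 0.12 -1;0 0 0 0 0 0.12 -1;0 0 0 0 0 0.12 -1"
}}

```text
clock: 3.48
eef_pos: [479.5, -288.5, 198.1]
tcp_rot: [-3.141, -0.0, 1.099]
contact_force: [0.8, 0.2, 0.4]
opening: 1.001
```

>>> {"op": "apply_moves", "data": {
  "series": "0 0 0 0 0 0.12 -1;0 0 0 0 0 0.12 -1;0 0 0 0 0 0.12 -1;0 0 0 0 0 0.12 -1;0 0 0 0 0 0.12 -1;0 0 0 0 0 0.12 -1;0 0 0 0 0 0.12 -1;0 0 0 0 0 0.06 -1;0 0 0 0 0 0 -1;0 0 0 0 0 0 -1"
}}

```text
clock: 4.32
eef_pos: [479.6, -288.5, 198.1]
tcp_rot: [-3.141, 0.0, 0.207]
contact_force: [-0.0, 0.5, -0.1]
opening: 1.002
```

Run:
```python
from h import *
s=r.sense();print(s['clock'],s['eef_pos'],s['tcp_rot'],s['qpos'],s['contact_force'])
i=r.camera_info("wrist");im=r.grab_frame("wrist");cv2.imwrite("pics/w1.png",im)
for a,c,m,b in blobs(im.max(2)<40,100): print(a,c,b,ray(i,c,20))
```

```text
4.3167 [ 479.58190254 -288.53380078  198.14733362] [-3.14141015e+00  2.29786139e-04  2.07090625e-01] [-5.44288064e-01  3.07036036e-01  1.82261286e+00 -2.77091855e-05
  1.01223626e+00  8.19432347e-01] [-0.02982467  0.49552684 -0.14647313]
882 [151.35827664 269.50793651] [134 235  32  67] [ 341.95606669 -194.86849066   20.        ]
810 [349.29012346 269.88888889] [335 235  32  66] [ 390.27615039 -428.97660851   20.        ]
273 [329.34432234 309.54578755] [314 302  32  16] [ 331.09223931 -421.01914468   20.        ]
```

View pics/w1.png

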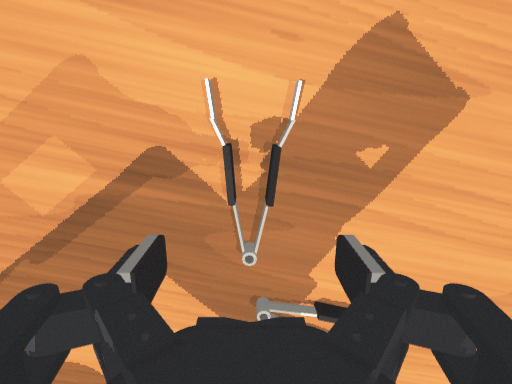

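Wrist view: the tongs lie straight along the tool, with plates at about (229,175) and (273,175) and the pivot at (249,259). Measuring the plates here.

Run:
```python
from h import *
i=r.camera_info("wrist");im=cv2.imread("pics/w1.png")
hsv=cv2.cvtColor(im,cv2.COLOR_BGR2HSV)
m=(im.max(2)<75)&(hsv[...,1]<110);m[225:]=0;m[:,:200]=0;m[:,310:]=0
P=[]
for a,c,M,b in blobs(m,150):
    print(a,c,b,ray(i,c,20),"top/bottom ends z24",ray(i,(c[0],b[1]),28)[:2],ray(i,(c[0],b[1]+b[3]),14)[:2]);P.append(ray(i,c,20))
print("pivot z14",ray(i,(249.5,259),24))
if len(P)==2:
    L,Rr=sorted(P,key=lambda p:-p[1]);d=L-Rr;print("grip",(L+Rr)/2,"sep",np.linalg.norm(d),"yaw",np.arctan2(-d[0],d[1]))
```

```text
509 [229.26129666 173.38113949] [223 143  13  62] [ 477.63369812 -264.9288817    20.        ] top/bottom ends z24 [ 511.03442169 -259.19116862] [ 439.72264958 -271.66261831]
533 [272.35459662 174.52532833] [265 144  16  62] [ 486.06485646 -311.43791389   20.        ] top/bottom ends z24 [ 519.19583348 -303.14809439] [ 448.71124372 -320.54916121]
pivot z14 [ 382.17772618 -307.5230709    24.        ]
grip [ 481.84927729 -288.18339779   20.        ] sep 47.267055194781264 yaw 0.1793325109426058
```

>>> {"op": "apply_moves", "data": {
  "series": "0.2 0 4 0 0 0.01 -1;0 0 4 0 0 0 -1;0 0 4 0 0 0 -1;0 0 3 0 0 0 -1;0 0 1.9 0 0 0 -1;0 0 1 0 0 0 -1;0 0 0 0 0 0 -1;0 0 0 0 0 0 -0.05;0 0 0 0 0 0 -0.05;0 0 0 0 0 0 -0.05"
}}

```text
clock: 5.2
eef_pos: [483.0, -289.0, 21.2]
tcp_rot: [3.139, -0.003, 0.195]
contact_force: [-0.4, 0.0, 10.3]
opening: 0.601
```

>>> {"op": "apply_moves", "data": {
  "series": "0 0 0 0 0 0 -0.05;0 0 0 0 0 0 -0.05;0 0 0 0 0 0 -0.05;0 0 0 0 0 0 -0.05;0 0 0 0 0 0 -0.05;0 0 0 0 0 0 -0.05;0 0 0 0 0 0 -0.05;0 0 0 0 0 0 -0.05;0 0 0 0 0 0 -0.05;0 0 0 0 0 0 -0.05"
}}

```text
clock: 6.03
eef_pos: [483.5, -289.3, 21.7]
tcp_rot: [3.138, -0.004, 0.195]
contact_force: [-0.8, -0.8, 6.8]
opening: 0.527
```

Run:
```python
from h import *
s=r.sense();print(s['clock'],s['eef_pos'],s['tcp_rot'],s['opening'],s['contact_force'])
cv2.imwrite("pics/w2.png",r.grab_frame("wrist"))
```

```text
6.0333 [ 483.45682458 -289.26496775   21.73587839] [ 3.13838851 -0.00356347  0.19495748] 0.5267291367144885 [-0.76824555 -0.81803343  6.79429313]
```

View pics/w2.png

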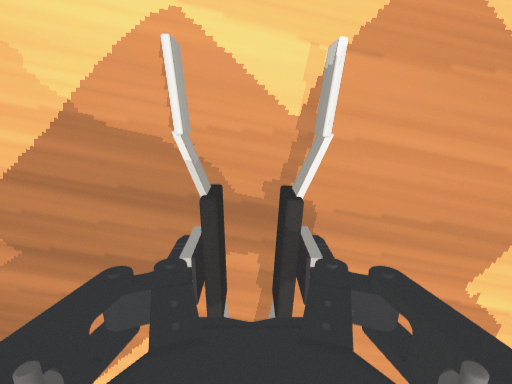

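The pads hold the plates evenly at 44.8 mm, and the jaws are open. Lifting.

>>> {"op": "apply_moves", "data": {
  "series": "0 0 -1 0 0 0 -0.05;0 0 -1.5 0 0 0 -0.05;0 0 -2 0 0 0 -0.05;0 0 -2.5 0 0 0 -0.05;0 0 -2.5 0 0 0 -0.05;0 0 -2.5 0 0 0 -0.05;0 0 -2 0 0 0 -0.05;0 0 -1 0 0 0 -0.05;0 0 0 0 0 0 -0.05;0 0 0 0 0 0 -0.05"
}}

```text
clock: 6.92
eef_pos: [481.6, -288.2, 169.8]
tcp_rot: [3.141, -0.001, 0.195]
contact_force: [-0.3, -0.0, -1.1]
opening: 0.526
```

Run:
```python
from h import *
s=r.sense();print(s['clock'],s['eef_pos'],s['tcp_rot'],s['opening'],s['contact_force'])
cv2.imwrite("pics/w3.png",r.grab_frame("wrist"))
```

```text
6.9167 [ 481.6497118  -288.17161849  169.77637516] [ 3.14076891e+00 -8.95121577e-04  1.94861539e-01] 0.5259829032771162 [-0.33920403 -0.01761204 -1.12482906]
```

View pics/w3.png

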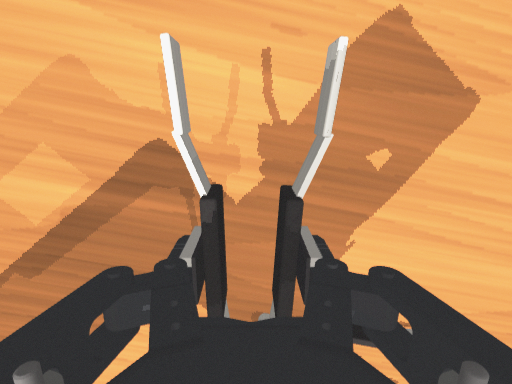

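Tongs lifted clear with the same hold as before. Shifting to hover over the cap with the same yaw (the tee stays well clear).

>>> {"op": "apply_moves", "data": {
  "series": "0.43 -1.52 0 0 0 0 -0.05;0.857 -3.035 0 0 0 0 -0.05;0.857 -3.035 0 0 0 0 -0.05;0.857 -3.035 0 0 0 0 -0.05;0.857 -3.035 0 0 0 0 -0.05;0.857 -3.035 0 0 0 0 -0.05;0.857 -3.035 0 0 0 0 -0.05;0.857 -3.035 0 0 0 0 -0.05;0.857 -3.035 0 0 0 0 -0.05;0.857 -3.035 0 0 0 0 -0.05"
}}

```text
clock: 7.8
eef_pos: [504.6, 12.0, 167.7]
tcp_rot: [-3.141, 0.003, 0.195]
contact_force: [0.4, -0.7, -1.4]
opening: 0.524
```

>>> {"op": "apply_moves", "data": {
  "series": "0.857 -3.035 0 0 0 0 -0.05;0.857 -3.035 0 0 0 0 -0.05;0.857 -3.035 0 0 0 0 -0.05;0.857 -3.035 0 0 0 0 -0.05;0.857 -3.035 0 0 0 0 -0.05;0.857 -3.035 0 0 0 0 -0.05;0.43 -1.52 0 0 0 0 -0.05;0 0 0 0 0 0 -0.05;0 0 0 0 0 0 -0.05;0 0 0 0 0 0 -0.05"
}}

```text
clock: 8.63
eef_pos: [521.3, 213.9, 168.0]
tcp_rot: [3.141, 0.003, 0.195]
contact_force: [-0.1, -0.2, -1.4]
opening: 0.525
```

Run:
```python
from h import *
s=r.sense();p=np.array(s['eef_pos']);print(s['clock'],p,s['tcp_rot'],s['opening'],s['contact_force'])
i=r.camera_info("wrist");im=r.grab_frame("wrist");cv2.imwrite("pics/w4.png",im)
y=s['tcp_rot'][2];R=np.array([[np.cos(y),np.sin(y)],[np.sin(y),-np.cos(y)]])
T=lambda q:np.round(R.T@(q[:2]-p[:2]),1)
zj=p[2]-7.7+9
print("jaw ends in tool",T(ray(i,(166,36),zj)),T(ray(i,(342,40),zj)))
hsv=cv2.cvtColor(im,cv2.COLOR_BGR2HSV)
it=r.camera_info("top");t=r.grab_frame("top");ht=cv2.cvtColor(t,cv2.COLOR_BGR2HSV)
m=(hsv[...,1]>110)&(im[...,2]>60);m[250:]=0;m[:,:185]=0;m[:,325:]=0
for a,c,M,b in blobs(m,100):print(a,c,b,"at z40 tool",T(ray(i,c,40)),"world",ray(i,c,40))
```

```text
8.6333 [521.2797712  213.92678321 167.98808436] [3.14075727e+00 2.60315560e-03 1.95038003e-01] 0.5247823276184305 [-0.14061336 -0.24391545 -1.44046314]
jaw ends in tool [ 97.1 -34. ] [95.6 36. ]
5256 [268.82458143  21.40677321] [185   0 140  65] at z40 tool [137.2  14.5] world [658.66819337 226.29320394  40.        ]
1043 [246.87727709  92.88302972] [230  74  35  38] at z40 tool [83.2 -3.2] world [602.25788093 233.20848193  40.        ]
4364 [245.92163153 208.44431714] [199 158  81  92] at z40 tool [-20.5  -4.5] world [500.25134044 214.39636809  40.        ]
778 [191.04755784 204.25706941] [185 164  16  71] at z40 tool [-16.3 -56.3] world [494.39424997 265.95916581  40.        ]
737 [313.7109905  216.77069199] [301 197  24  44] at z40 tool [-29.   60.2] world [504.45645964 149.21523315  40.        ]
```

View pics/w4.png

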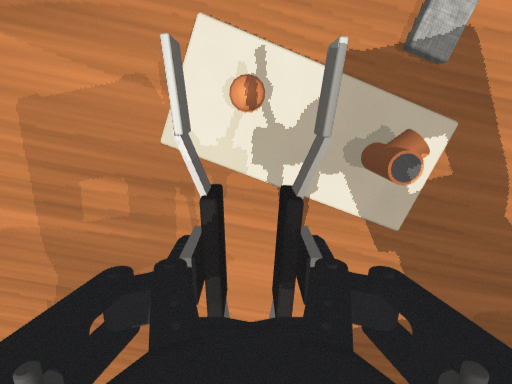

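The cap is at tool (83,-3), (602,233) in the world. That agrees with the top view to about 2 mm. The jaw centre is about (78,+1). I'll trim +5/-4 mm and descend with the jaws straddling the cap.

>>> {"op": "apply_moves", "data": {
  "series": "0.5 -0.4 0 0 0 0 -0.05;0 0 1.5 0 0 0 -0.05;0 0 2.5 0 0 0 -0.05;0 0 2.5 0 0 0 -0.05;0 0 2.5 0 0 0 -0.05;0 0 1.5 0 0 0 -0.05;0 0 1 0 0 0 -0.05;0 0 0.7 0 0 0 -0.05;0 0 0 0 0 0 -0.05;0 0 0 0 0 0 -0.05"
}}

```text
clock: 9.57
eef_pos: [526.8, 219.7, 47.7]
tcp_rot: [-3.142, -0.0, 0.195]
contact_force: [0.6, 0.8, -0.9]
opening: 0.528
```

Run:
```python
from h import *
s=r.sense();p=np.array(s['eef_pos']);print(s['clock'],p,s['tcp_rot'],s['opening'],s['contact_force'])
a=r.grab_frame("wrist")[0:290,100:410];b=r.grab_frame("side")[110:200,215:315]
b=cv2.resize(b,None,fx=290/90,fy=290/90,interpolation=cv2.INTER_CUBIC)
cv2.imwrite("pics/w5.png",np.hstack([a,b]))
```

```text
9.5667 [526.77698776 219.73987987  47.69123688] [-3.14151731e+00 -4.51562872e-04  1.94528771e-01] 0.5278722917697269 [ 0.5567703   0.79610013 -0.88844055]
```

View pics/w5.png

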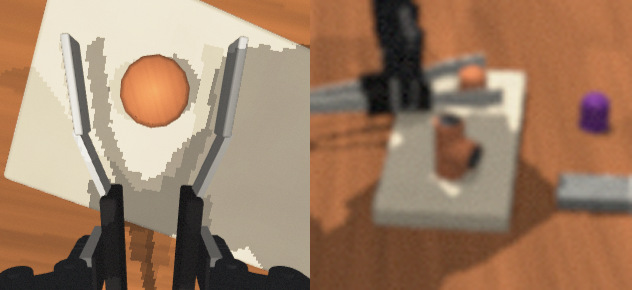

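The cap sits centred between the jaws. Lowering 3 mm more, then closing.

>>> {"op": "apply_moves", "data": {
  "series": "0 0 0.3 0 0 0 -0.05;0 0 0 0 0 0 -0.05;0 0 0 0 0 0 0.1;0 0 0 0 0 0 0.1;0 0 0 0 0 0 0.2;0 0 0 0 0 0 0.2;0 0 0 0 0 0 0.3;0 0 0 0 0 0 0.3;0 0 0 0 0 0 0.4;0 0 0 0 0 0 0.4",
  "squeeze": 50
}}

```text
clock: 10.5
eef_pos: [526.3, 219.7, 44.3]
tcp_rot: [3.142, 0.0, 0.195]
contact_force: [0.1, 1.0, -1.8]
opening: 0.304
```

>>> {"op": "apply_moves", "data": {
  "series": "0 0 0 0 0 0 0.5;0 0 0 0 0 0 0.5;0 0 0 0 0 0 0.6;0 0 0 0 0 0 0.7;0 0 0 0 0 0 0.8;0 0 0 0 0 0 0.8;0 0 0 0 0 0 0.8;0 0 0 0 0 0 0.8;0 0 0 0 0 0 0.8;0 0 0 0 0 0 0.8"
}}

```text
clock: 11.33
eef_pos: [526.3, 219.7, 44.3]
tcp_rot: [3.142, 0.0, 0.195]
contact_force: [-0.4, 0.2, -1.0]
opening: 0.286
```

Run:
```python
from h import *
s=r.sense();p=np.array(s['eef_pos']);print(s['clock'],p,s['tcp_rot'],s['opening'],s['contact_force'])
a=r.grab_frame("wrist")[0:290,100:410];b=r.grab_frame("side")[110:200,215:315]
b=cv2.resize(b,None,fx=290/90,fy=290/90,interpolation=cv2.INTER_CUBIC)
cv2.imwrite("pics/w6.png",np.hstack([a,b]))
```

```text
11.3333 [526.3315325  219.69164581  44.28541886] [3.14156043e+00 1.72533922e-05 1.94700708e-01] 0.2864078095138491 [-0.3796185   0.21081051 -0.96772018]
```

View pics/w6.png

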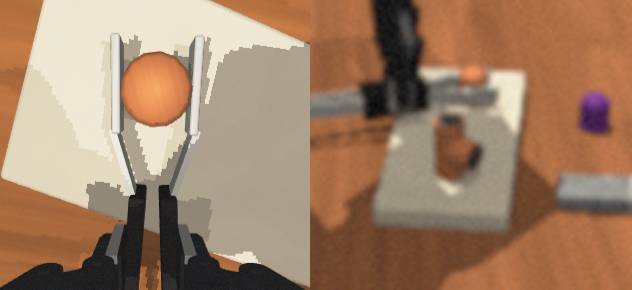

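The jaws are shut on the cap from both sides, and the plates stalled at 24 mm. Lifting gently.

>>> {"op": "apply_moves", "data": {
  "series": "0 0 -0.5 0 0 0 0.8;0 0 -1 0 0 0 0.8;0 0 -1.5 0 0 0 0.8;0 0 -1.5 0 0 0 0.8;0 0 -1.5 0 0 0 0.8;0 0 -1.5 0 0 0 0.8;0 0 -1.5 0 0 0 0.8;0 0 -1.5 0 0 0 0.8;0 0 -1.5 0 0 0 0.8;0 0 -1 0 0 0 0.8"
}}

```text
clock: 12.27
eef_pos: [526.8, 220.0, 176.6]
tcp_rot: [-3.141, -0.002, 0.195]
contact_force: [0.6, -0.0, 0.1]
opening: 0.286
```

>>> {"op": "apply_moves", "data": {
  "series": "0 0 -1 0 0 0 0.8;0 0 -0.5 0 0 0 0.8;0 0 0 0 0 0 0.8;0 0 0 0 0 0 0.8;0 0 0 0 0 0 0.8;0 0 0 0 0 0 0.8;0 0 0 0 0 0 0.8;0 0 0 0 0 0 0.8;0 0 0 0 0 0 0.8;0 0 0 0 0 0 0.8"
}}

```text
clock: 13.1
eef_pos: [526.3, 219.7, 189.1]
tcp_rot: [3.142, 0.0, 0.195]
contact_force: [0.6, -0.5, -1.9]
opening: 0.291
```

Run:
```python
from h import *
s=r.sense();p=np.array(s['eef_pos']);print(s['clock'],p,s['tcp_rot'],s['opening'],s['contact_force'],np.abs(s['qvel']).max())
a=r.grab_frame("wrist")[0:290,100:410];b=r.grab_frame("side")[80:180,215:315]
b=cv2.resize(b,None,fx=2.9,fy=2.9,interpolation=cv2.INTER_CUBIC)
cv2.imwrite("pics/w7.png",np.hstack([a,b]))
```

```text
13.1 [526.29567414 219.72434215 189.10093593] [3.14152912e+00 2.59830956e-04 1.94800313e-01] 0.29100504736438476 [ 0.63216131 -0.5078419  -1.92507796] 0.0025326720041221854
```

View pics/w7.png

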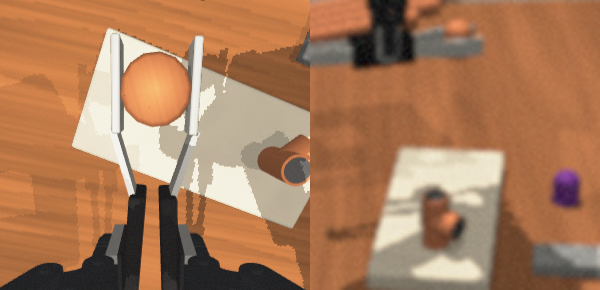

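The cap is in the jaws at the same image place as before the lift, the board below is empty where it stood, and the tee is undisturbed. Handing in.

```bash
python3 -c "
from rig import r
print(r.sign_off())"
```

```text
the job is handed in; nothing more can be done
None
```

I picked up the left-hand tongs by their plates (44.8 mm over the plates, jaws open), lowered the jaws around the cap, shut them and lifted. The job is handed in with the cap held in the tongs at 13.1 s of the 42 s allowed. `sign_off` gives no verdict.

**Last checks:**
- **Height:** the TCP rose 145 mm, which puts the cap's centre at about 183 mm above the bench.
- **Grip:** the plates held at 24–25 mm under a 50 N squeeze. The cap sat in the same place between the jaws in the wrist picture before and after the lift, so I saw no slip.
- **Stillness:** joint speeds were about 0.003 rad/s or less.
- **Other objects:** the tee and purple look-alike looked undisturbed. The tin and elbow were outside the last pictures and the brush only partly in view, but the path passed well above or clear of all three.

**What differed:** at the tongs grasp the fingertips pressed the bench with about 7–10 N, and the TCP stopped 2–3 mm above its target. The limit is 40 N. The two camera views agreed on the cap's position to about 2 mm. I had no direct reading of the jaw forces on the cap.

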